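# Pop open the sampling-port hatch of a gas meter

### The arm

A 7-joint arm with a two-finger parallel gripper is mounted at the origin on the work surface. World frame = base frame: x ahead of the robot, y to its left, z up, the work surface at z = 0. Lengths are in mm, angles in rad, forces in N, time in s.
With the tool pointing down it reaches from about 350 to 900 mm from the base axis. Payload 19.9 kg.
Tool frame: the origin (TCP) lies midway between the tips of the shut fingers; the grasp point (between the pads) lies 19 mm behind it (r.grip_depth is the distance from the TCP to the grasp point, in mm); z points along the fingers, y is the line along which they close (so a half turn about z gives the same grasp; the last joint's range is limited). The gripper opens to 94 mm and grips with 3 to 60 N. Pads are 16 mm wide; open, the fingers measure 119 mm over their backs; the gripper's body (75 mm by 177 mm) begins 78 mm behind the grasp point.
Start: joints at [1.292, 0.417, -0.01, 1.614, 0.005, 1.111, -0.053], TCP at [146.614, -607.537, 182.125] pointing down, gripper open.
Joint ranges: [-2.81, 2.81], [-0.39, 2.02], [-1.27, 1.25], [0.06, 2.57], [-1.19, 4.33], [0.19, 2], [-2.82, 2.82]. Speed limits (rad/s): [1.89, 1.89, 2.39, 2.39, 3.01, 3.01, 3.01].

### API

Orientations are given as a unit quaternion [x, y, z, w].
In Python, from cell import r, optics, order gives the robot as it stands (r), with the cameras (optics) and the job (order).
- The arm moves only by the shell command python3 shift.py 'ROWS' [FORCE]. ROWS is a JSON list of rows, 1 to 12 of them, each of 7 numbers: the opening from 0.0 (shut) to 1.0 (fully open), then dx, dy, dz in mm, then a rotation vector rx, ry, rz in rad; each row shifts and turns the commanded pose from where the row before left it, along the tool's axes as they then stand; what a row does not reach is not made up. A row lasts 1/10 s, in which the tool goes at most 50 mm and 0.15 rad, less where a joint would pass 70% of its speed; a pose out of reach is approached as far as the arm can. The fingers move at their own pace and stop on an object; FORCE is the grip in N (left out, the last holds). Time passes only in rows, so rows that do not move let the fingers close. It prints the time, the measured TCP pose, the force, the opening and the grip force at its end.
- r.read_state(): the state, without advancing time (a new reading comes with each control period).
- optics.camera(name): name is "scene" or "top"; returns the picture (420x560x3 uint8, red, green, blue); there is no depth.
- optics.calibration(name): a dict with "vertical_fov" (degrees; the focal length in pixels is half the picture's height over the tangent of half this angle, whatever the lens; pixels are square), "cx", "cy" (the principal point, pixels), "dist_coeffs" ([k1, k2, p1, p2, k3] as OpenCV has them; the pictures are not rectified), "pose" (4x4, takes a point from camera to world coordinates). Camera axes: x right, y up, looking along -z (the intrinsics and any distortion apply to the point x, -y, -z); pixel columns grow to the right and rows downward; lengths in mm; the calibration is good to about 2 mm. A picture is of the moment at which its call begins. calibration takes no time and is no camera call.
- order.hand_in(): hands the job in; it is judged then, once.
The state is a dict: "t": time; "joint_pos": joint angles; "dq": joint speeds; "joint_torque": joint torques, N m; "tool_pos": TCP position; "tcp_rot": TCP orientation; "force": force on the tool from outside, world axes, zero at the start; "ft_torque": the same for the moment, N m; "opening": opening from 0.0 (shut) to 1.0 (fully open); "gripper_force": force on a finger pad.
Only numpy, scipy, OpenCV 4.12 (cv2) and the standard library are available. Lean on these libraries where they do the work, as an engineer would, in place of code of your own. Each camera call takes 0.05 s, during which the arm holds its last target. There are 200 camera calls.

### The job

The sampling port of the gas meter with the yellow hatch must be left open for the technician. With closed fingertips press the black mark on the yellow hatch down once, as far as it goes, and let go so that its push-push latch pops it wide open; do not push it shut again. Then stay clear of the meter and watch for about two seconds to confirm that the hatch stays open, and finish touching nothing; leave the white hatch shut and the vials and the bottle standing where they are, and force nothing.

Things in the scene. Friction and masses are not known exactly. Their poses are not given: they have to be found in the camera images.
- yellow_meter: The meter to open: black box, sloping blue keypad panel at its front (-x), 190 (x) x 170 (y) mm, deck 66 mm high, fixed to the bench; origin: centre of underside, x runs from keypad to rear. yellow hatch on it, 95 x 80 x 8 mm, centred at x +17.5, y -25 mm, top 69.5 mm above the bench, hinged at the rear (x +65).
- yellow_hatch_mark (a point): Centre of the top of the black round press mark (22 mm across, 2 mm proud) on the yellow hatch, 17 mm from its free front edge, 78 mm from the hinge; 71.5 mm above the bench when shut. It moves with the hatch.
- yellow_hatch (a joint): Hatch angle: 0 latched shut, -0.06 pressed to its stop, 1.15 wide open (front edge up, 155 mm above the bench). Press the mark more than 4 mm down (below -0.05; stop at 4.7 mm) against a 3 N spring; let go and the spring swings it open within about a second and holds it there. Pressed down again to the stop, it latches shut.
- yellow_hatch_latch (a joint): Position (m) of the hidden pin inside the yellow hatch's latch; nothing to handle: 0 latched, above +0.004 released, about -0.010 once the hatch stands open (ready to latch again).
- white_meter: The meter to leave alone: black box, sloping blue keypad panel at its front (-x), 190 (x) x 170 (y) mm, deck 66 mm high, fixed to the bench; origin: centre of underside, x runs from keypad to rear. white hatch on it, 95 x 80 x 8 mm, centred at x +17.5, y -25 mm, top 69.5 mm above the bench, hinged at the rear (x +65).
- white_hatch (a joint): Angle of the white hatch (same push-push latch and black mark): 0 shut, negative pressed in, positive open. Must stay shut.
- deck_vial: Loose amber sample vial with black cap, 23 mm across, 48 mm high, standing on the yellow meter's deck on a black rubber pad left (+y) of the hatch; origin: centre of its underside.
- bench_vial: Loose vial of the same kind standing on the bench between the two meters; origin: centre of its underside.
- culture_bottle: Loose amber culture bottle with black cap, 66 mm across, 140 mm high, standing on the bench behind the meters; origin: centre of its underside.

How it is judged:
By the outcome, as a careful person would: the job done as asked, in the order asked, and still so for the second after the job is handed in, with the robot touching nothing.
It also fails if it takes over 32 s, if anything falls off the work surface, if the arm or the gripper's body presses on something with over 40 N, if the wrist force passes 120 N, or if a joint passes its speed limit or range.

## Working session

There is one attempt and no reset: what is moved stays moved. The work goes in short steps, Python scripts to look and compute and a shell command to move; the robot and the scene stay as the last step left them, time stands still between calls to the robot, and variables do not carry over. Pictures are saved under pics/ and viewed, at most 10 in all, crops included, and the job is handed in when it is done.

```bash
mkdir -p pics; ls; python3 - <<'E'
from cell import r, optics, order
import cv2
for n in("scene","top"):
    cv2.imwrite(f"pics/{n}0.png",optics.camera(n)[:,:,::-1]); print(optics.calibration(n))
s=r.read_state();print(s["t"],s["tool_pos"],s["tcp_rot"],s["opening"],s["force"])
E
```

```text
cell.py
pics
shift.py
{'vertical_fov': 57.085750921577436, 'cx': 279.0810541738955, 'cy': 215.28921738612712, 'dist_coeffs': array([-0.09015829,  0.        ,  0.        ,  0.        ,  0.        ]), 'pose': array([[-8.72388853e-01, -3.38786068e-01,  3.52365845e-01,
         8.56894489e+02],
       [ 4.88714602e-01, -6.18942531e-01,  6.14872491e-01,
         4.43724009e+02],
       [ 9.78397470e-03,  7.08614242e-01,  7.05528263e-01,
         4.78972110e+02],
       [ 0.00000000e+00,  0.00000000e+00,  0.00000000e+00,
         1.00000000e+00]])}
{'vertical_fov': 48.307536660242356, 'cx': 280.9261625128215, 'cy': 211.9994013251475, 'dist_coeffs': array([0.00563108, 0.        , 0.        , 0.        , 0.        ]), 'pose': array([[-5.07646775e-02,  9.76367423e-01, -2.10070470e-01,
         3.94787116e+02],
       [-9.98705986e-01, -4.89863834e-02,  1.36634070e-02,
         1.13548829e+01],
       [ 3.04991284e-03,  2.10492255e-01,  9.77590768e-01,
         1.07295160e+03],
       [ 0.00000000e+00,  0.00000000e+00,  0.00000000e+00,
         1.00000000e+00]])}
0.1 [ 146.53272946 -607.19289877  181.57909972] [ 9.92995715e-01  1.18149010e-01 -1.01996006e-04 -5.57503986e-04] 1.0006173849225046 [-0.15242594 -0.23181402  0.22962758]
```

View pics/scene0.png

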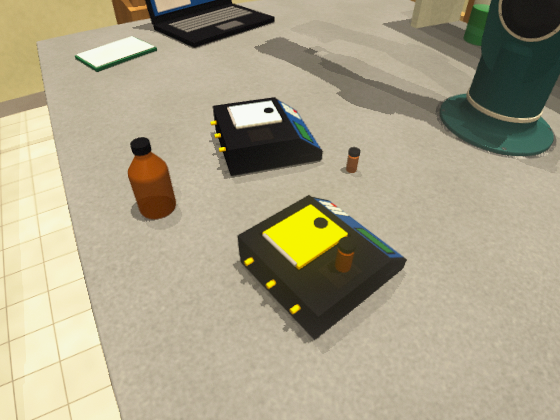

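View pics/top0.png

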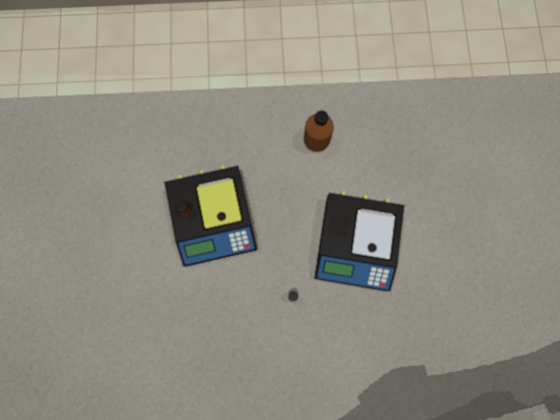

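The scene view shows the yellow hatch with its mark near (321,223) and the deck vial at (345,257). In the top view the mark is near (221,216), the white hatch's mark (372,247), the bench vial (293,296) and the bottle (318,130).

```bash
cat > h.py <<'E'
import numpy as np, cv2
from cell import r, optics, order
from scipy.spatial.transform import Rotation as R
def ray(n,uv):
    c=optics.calibration(n); f=210/np.tan(np.radians(c["vertical_fov"]/2))
    K=np.array([[f,0,c["cx"]],[0,f,c["cy"]],[0,0,1]])
    x,y=cv2.undistortPoints(np.array([[uv]],float),K,c["dist_coeffs"])[0,0]
    P=c["pose"]; return P[:3,3],P[:3,:3]@np.array([x,-y,-1])
def onz(n,uv,z):
    o,d=ray(n,uv); return o+d*(z-o[2])/d[2]
def hatch(n,im):
    """yellow contour (hull) and dark mark centroid inside it"""
    h=cv2.cvtColor(im,cv2.COLOR_RGB2HSV)
    m=cv2.inRange(h,(22,120,90),(36,255,255))
    cs=cv2.findContours(m,cv2.RETR_EXTERNAL,cv2.CHAIN_APPROX_NONE)[0]
    c=cv2.convexHull(max(cs,key=cv2.contourArea))
    k=np.zeros_like(m); cv2.drawContours(k,[c],-1,255,-1); k=cv2.erode(k,np.ones((3,3)))
    d=cv2.inRange(h[:,:,2],0,70)&k
    N,L,S,C=cv2.connectedComponentsWithStats(d)
    i=1+np.argmax(S[1:,4]) if N>1 else 0
    return c,C[i],S[i]
E
python3 - <<'E'
from h import *
for n in("scene","top"):
    im=cv2.imread(f"pics/{n}0.png")[:,:,::-1].copy()
    c,m,s=hatch(n,im); print(n,m,s,cv2.contourArea(c),onz(n,m,71.5).round(1))
    P=np.array([onz(n,p,69.5)[:2] for p in c[:,0]],np.float32)
    print(cv2.minAreaRect(P))
for uv in((185,207),): print("deck vial cap",onz("top",uv,114))
print("bench vial",onz("top",(293,296),48),"bottle cap",onz("top",(321,117),140),"white mark",onz("top",(372,247),71.5))
R0=R.from_quat(r.read_state()["tcp_rot"]).as_matrix();print(R0.round(3))
E
```

```text
scene [320.28409091 222.06818182] [314 218  13   9  88] 2978.5 [607.  130.1  71.5]
((637.8286743164062, 137.02462768554688), (100.04647064208984, 84.87400817871094), 10.319116592407227)
top [221.12195122 215.87804878] [218 213   7   7  41] 1590.5 [607.9 128.2  71.5]
((636.6303100585938, 133.35769653320312), (96.86600494384766, 82.56977081298828), 10.111872673034668)
deck vial cap [621.6496293  198.38344775 114.        ]
bench vial [428.76108012 -19.56033459  48.        ] bottle cap [797.80532332 -97.48904769 140.        ] white mark [ 523.1468496 -194.6288      71.5      ]
[[ 0.972  0.235 -0.   ]
 [ 0.235 -0.972  0.001]
 [-0.    -0.001 -1.   ]]
```

```bash
python3 shift.py '[[0,25,-24,0,0,0,0],[0,25,-24,0,0,0,0],[0,25,-24,0,0,0,0],[0,25,-24,0,0,0,0],[0,25,-24,0,0,0,0],[0,25,-24,0,0,0,0],[0,25,-24,0,0,0,0],[0,25,-24,0,0,0,0],[0,25,-24,0,0,0,0],[0,25,-24,0,0,0,0],[0,25,-24,0,0,0,0],[0,25,-24,0,0,0,0]]'
python3 shift.py '[[0,25,-24,0,0,0,0],[0,25,-24,0,0,0,0],[0,25,-24,0,0,0,0],[0,25,-24,0,0,0,0],[0,25,-24,0,0,0,0],[0,25,-24,0,0,0,0],[0,25,-24,0,0,0,0],[0,25,-24,0,0,0,0],[0,25,-24,0,0,0,0],[0,25,-24,0,0,0,0],[0,0,0,0,0,0,0],[0,0,0,0,0,0,0]]'
cat > d.py <<'E'
from h import *
s=r.read_state();M=R.from_quat(s["tcp_rot"]).as_matrix()
print(s["t"],s["tool_pos"].round(1),s["force"].round(2),s["opening"],"to mark, tool axes:",(M.T@(np.array([607.5,129.2,71.5])-s["tool_pos"])).round(1),M[:,2].round(4))
E
python3 d.py
```

```text
t: 1.3
tool_pos: [371.1, -255.8, 182.1]
tcp_rot: [0.993, 0.118, -0.0, -0.0]
force: [0.2, -0.2, 0.3]
opening: 0.025
gripper_force: 0.0
t: 2.5
tool_pos: [557.2, 35.2, 181.6]
tcp_rot: [0.993, 0.119, -0.001, -0.0]
force: [-0.2, -0.6, 0.1]
opening: 0.006
gripper_force: 0.0
2.5 [557.2  35.2 181.6] [-0.17 -0.64  0.1 ] 0.005851100392164207 to mark, tool axes: [ 71.2 -79.5 110.1] [-1.1e-03  3.0e-04 -1.0e+00]
```

```bash
python3 shift.py '[[0,24,-26,0,0,0,0],[0,24,-27,0,0,0,0],[0,23,-27,0,0,0,0],[0,0,0,30,0,0,0],[0,0,0,30,0,0,0],[0,0,0,25,0,0,0],[0,0,0,0,0,0,0],[0,0,0,0,0,0,0]]'; python3 d.py; python3 - <<'E'
from h import *
a=optics.camera("scene")[130:340,220:460,::-1];b=optics.camera("top")[130:340,120:360,::-1]
cv2.imwrite("pics/near.png",cv2.resize(np.hstack([a,b]),(800,350),interpolation=cv2.INTER_CUBIC))
E
```

```text
t: 3.3
tool_pos: [607.7, 128.3, 97.8]
tcp_rot: [0.993, 0.118, -0.0, 0.0]
force: [-0.0, 0.1, -0.8]
opening: 0.01
gripper_force: 0.0
3.3 [607.7 128.3  97.8] [-0.04  0.15 -0.83] 0.010249884811343233 to mark, tool axes: [ 0.  -1.  26.3] [-2.e-04 -2.e-04 -1.e+00]
```

View pics/near.png

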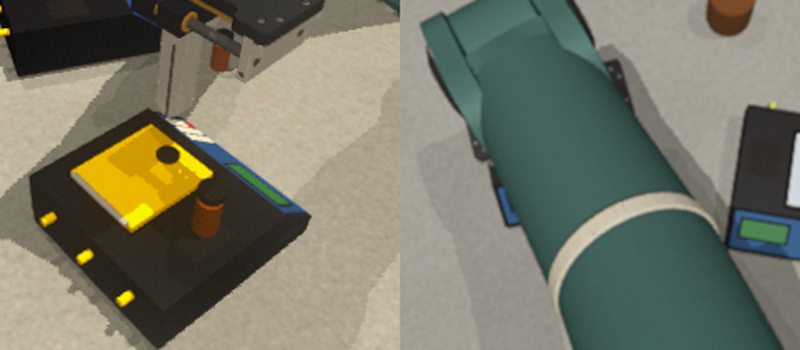

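The crop shows the shut fingers ending near crop (177,115), i.e. about (326,198) in the scene image. The mark is unobstructed at crop (167,154). I'll check that against the projected TCP.

```bash
cat >> h.py <<'E'
def proj(n,p):
    c=optics.calibration(n); f=210/np.tan(np.radians(c["vertical_fov"]/2))
    K=np.array([[f,0,c["cx"]],[0,f,c["cy"]],[0,0,1]])
    q=np.diag([1,-1,-1])@c["pose"][:3,:3].T@(np.asarray(p,float)-c["pose"][:3,3])
    return cv2.projectPoints(q.reshape(1,3),np.zeros(3),np.zeros(3),K,c["dist_coeffs"])[0].ravel()
E
python3 - <<'E'
from h import *
p=r.read_state()["tool_pos"]
print(p,proj("scene",p),proj("scene",[607.5,129.2,71.5]),proj("scene",p+[0,0,97]))
im=optics.camera("scene"); cv2.imwrite("pics/near2.png",cv2.resize(im[60:260,200:460,::-1],(780,600),interpolation=cv2.INTER_CUBIC))
E
```

```text
[608.42066212 128.82958683  98.82073975] [320.60668012 208.47952728] [319.68038759 221.78355654] [327.14478073 152.56374826]
```

View pics/near2.png

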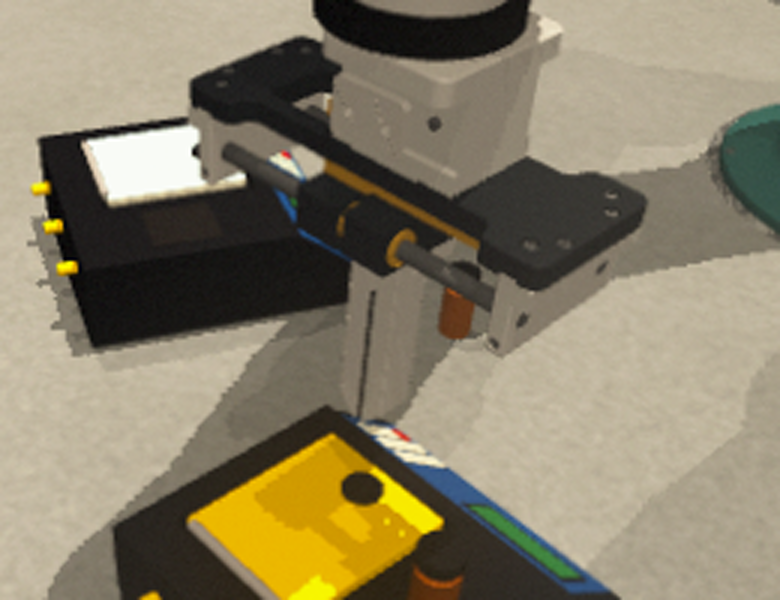

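The fingertip appears around (323,198), about 10 px above the projected TCP (320.6,208.5). That must be understood before pressing. I'll raise the arm a little and measure the tip again, away from the meter's outline.

```bash
python3 - <<'E'
from h import *
cv2.imwrite("pics/a.png",optics.camera("scene")[:,:,::-1])
E
python3 shift.py '[[0,-40,0,-20,0,0,0],[0,-40,0,-20,0,0,0],[0,0,0,0,0,0,0],[0,0,0,0,0,0,0]]'; python3 - <<'E'
from h import *
im=optics.camera("scene");p=r.read_state()["tool_pos"]
print(p,proj("scene",p))
cv2.imwrite("pics/b.png",im[:,:,::-1])
a=cv2.imread("pics/a.png")[160:230,285:365];b=im[120:220,300:400,::-1]
cv2.imwrite("pics/ab.png",np.hstack([cv2.resize(a,(400,350),interpolation=0),cv2.resize(b,(350,350),interpolation=0)]))
E
```

```text
t: 3.9
tool_pos: [530.5, 110.1, 138.6]
tcp_rot: [0.993, 0.118, 0.001, 0.0]
force: [1.0, 0.6, -0.0]
opening: 0.005
gripper_force: 0.0
[530.76304768 110.26081825 137.88163811] [360.03137734 163.80374393]
```

View pics/ab.png

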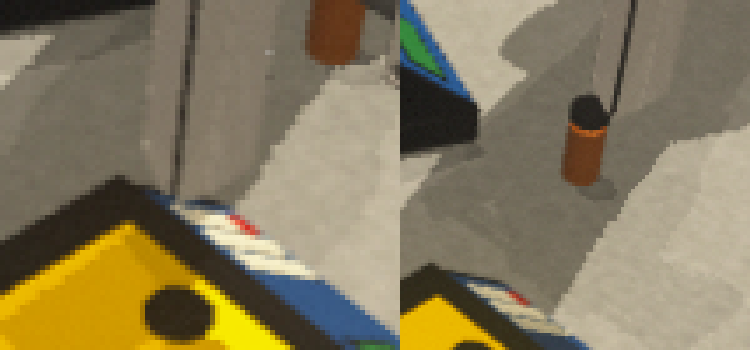

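The tip is at about (361,153) where the projected TCP is (360,164), so the 11 px offset is consistent. I'll check whether the gripper body and base are also shifted, or only the finger length.

```bash
python3 - <<'E'
from h import *
p=r.read_state()["tool_pos"];M=R.from_quat(r.read_state()["tcp_rot"]).as_matrix()
print("base",proj("scene",[0,0,0]).round(),[proj("scene",[90*np.cos(a),90*np.sin(a),0]).round() for a in(0,1.57,3.14,-1.57)])
for n in("scene","top"):
  im=(cv2.imread("pics/b.png") if n=="scene" else optics.camera(n)[:,:,::-1]).copy()
  for z in(-97,-19,0):
    for y in(-88,0,88):
      for x in(-37,37):
        if z>-97 and y: continue
        q=proj(n,p+M@[x if z==-97 else 0,y,z]); cv2.circle(im,tuple(int(v) for v in q.round()),1,(0,0,255) if z==-97 else (255,0,255),-1)
        if n=="top" or z>-97: print(n,x,y,z,q.round(1))
  if n=="scene": A=cv2.resize(im[20:220,250:460],(420,400))
  else: B=cv2.resize(im[120:320,130:320],(380,400))
cv2.imwrite("pics/body.png",np.hstack([A,B]))
E
```

```text
base [494. 123.] [array([470., 132.]), array([525., 142.]), array([515., 115.]), array([466., 106.])]
scene -37 0 -19 [362.1 153.2]
scene 37 0 -19 [362.1 153.2]
scene -37 0 0 [360.  163.8]
scene 37 0 0 [360.  163.8]
top -37 -88 -97 [178.6 272.5]
top 37 -88 -97 [168.8 233.1]
top -37 0 -97 [226.4 258.5]
top 37 0 -97 [215.8 219.6]
top -37 88 -97 [273.5 244.7]
top 37 88 -97 [262.2 206.3]
top -37 0 -19 [225.9 245. ]
top 37 0 -19 [225.9 245. ]
top -37 0 0 [226.9 246.3]
top 37 0 0 [226.9 246.3]
```

View pics/body.png

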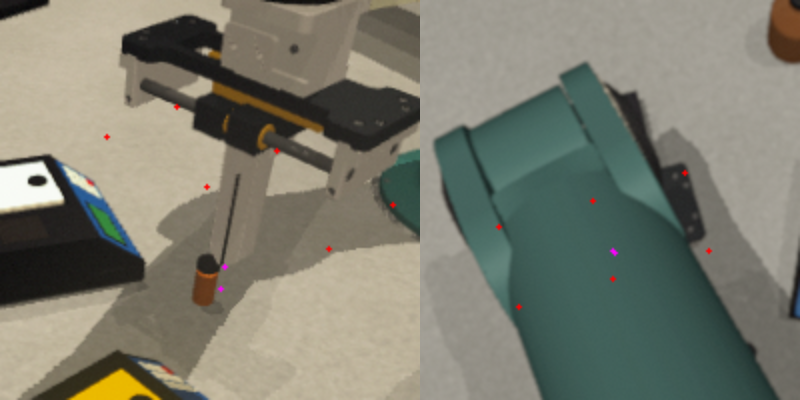

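The top view agrees horizontally: the predicted carrier corners at crop (685,172) and (709,250) lie on the visible carrier. The offset is therefore vertical, with the real tips about 19 mm higher than the reported TCP. I'll go back over the mark and descend gently, watching the force.

```bash
python3 shift.py '[[0,40,0,10,0,0,0],[0,38,-0.5,10,0,0,0],[0,0,0,18,0,0,0],[0,0,0,0,0,0,0],[0,0,0,0,0,0,0]]'; python3 d.py; python3 - <<'E'
from h import *
im=optics.camera("scene");p=r.read_state()["tool_pos"]
print(proj("scene",p),proj("scene",p+[0,0,19]))
cv2.imwrite("pics/c.png",cv2.resize(im[160:250,270:370,::-1],(600,540),interpolation=0))
E
```

```text
t: 4.5
tool_pos: [605.3, 129.4, 98.7]
tcp_rot: [0.993, 0.118, -0.001, -0.0]
force: [0.5, -0.4, 0.5]
opening: 0.006
gripper_force: 0.0
4.5 [605.3 129.4  98.7] [ 0.5  -0.37  0.49] 0.006057965839059934 to mark, tool axes: [ 2.2  0.8 27.2] [-1.5e-03  2.0e-04 -1.0e+00]
[322.53704897 207.70530361] [323.74757407 197.83619234]
```

View pics/c.png

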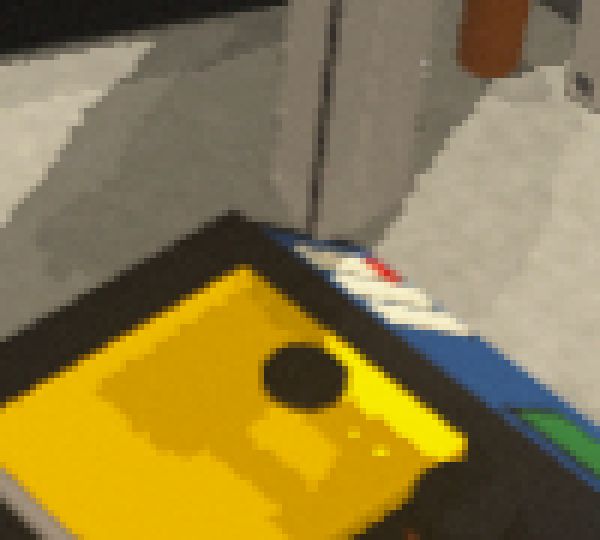

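The finger gap ends at crop (315,238), i.e. (322.5,199.7), and the mark is at (321,222). The tip agrees with the TCP raised about 17–19 mm, so I'll descend in small steps.

```bash
python3 shift.py '[[0,2,0.5,10,0,0,0],[0,0,0,8,0,0,0],[0,0,0,4,0,0,0],[0,0,0,0,0,0,0],[0,0,0,0,0,0,0]]'; python3 d.py; python3 shift.py '[[0,0,0,2,0,0,0],[0,0,0,1,0,0,0],[0,0,0,0,0,0,0]]';  python3 d.py
```

```text
t: 5.05
tool_pos: [607.6, 129.2, 77.2]
tcp_rot: [0.993, 0.118, -0.0, -0.0]
force: [-0.4, -0.0, 0.7]
opening: 0.004
gripper_force: 0.0
5.05 [607.6 129.2  77.2] [-0.4  -0.02  0.71] 0.004326726926549917 to mark, tool axes: [-0.1 -0.   5.7] [-0.e+00  1.e-04 -1.e+00]
t: 5.35
tool_pos: [607.6, 129.2, 74.1]
tcp_rot: [0.993, 0.118, -0.0, -0.0]
force: [0.0, -0.1, -0.3]
opening: 0.009
gripper_force: 0.0
5.35 [607.6 129.2  74.1] [ 0.04 -0.15 -0.31] 0.00910069706754452 to mark, tool axes: [-0.1 -0.1  2.6] [-1.e-04  0.e+00 -1.e+00]
```

```bash
python3 - <<'E'
from h import *
im=optics.camera("scene")
cv2.imwrite("pics/d.png",cv2.resize(im[165:255,270:370,::-1],(600,540),interpolation=0))
E
```

```text
(no output)
```

View pics/d.png

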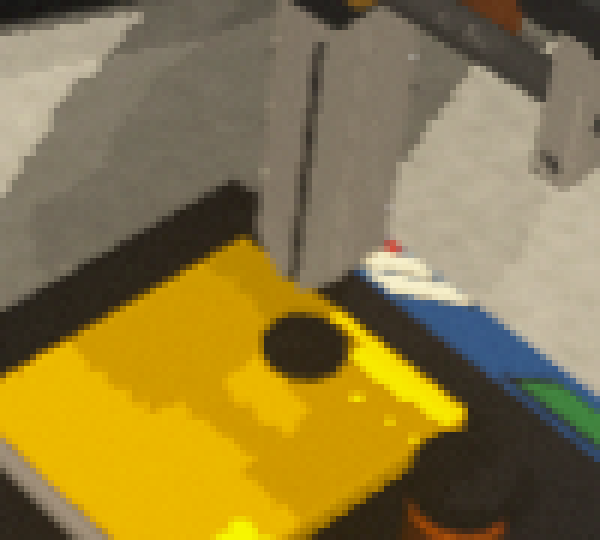

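The tip ends near (319.5,212), still about 9 px above the mark centre at (321,223), with no contact force. I'll continue gently.

```bash
for i in 1; do python3 shift.py '[[0,0,0,1,0,0,0],[0,0,0,1,0,0,0],[0,0,0,0,0,0,0]]';done; python3 d.py; python3 shift.py '[[0,0,0,1,0,0,0],[0,0,0,0,0,0,0]]';  python3 d.py
```

```text
t: 5.7
tool_pos: [607.6, 129.2, 72.0]
tcp_rot: [0.993, 0.118, -0.0, -0.0]
force: [-0.2, 0.8, 0.4]
opening: 0.008
gripper_force: 0.0
5.7 [607.6 129.2  72. ] [-0.21  0.8   0.43] 0.008469398570456874 to mark, tool axes: [-0.1 -0.1  0.5] [-2.e-04  1.e-04 -1.e+00]
t: 5.9
tool_pos: [607.6, 129.2, 71.0]
tcp_rot: [0.993, 0.118, -0.0, -0.0]
force: [-0.2, -0.7, 0.4]
opening: 0.008
gripper_force: 0.0
5.9 [607.6 129.2  71. ] [-0.16 -0.66  0.39] 0.00801569852376512 to mark, tool axes: [-0.1 -0.  -0.5] [-3.e-04  1.e-04 -1.e+00]
```

```bash
python3 shift.py '[[0,0,0,1,0,0,0],[0,0,0,1,0,0,0],[0,0,0,0,0,0,0]]'; python3 shift.py '[[0,0,0,1,0,0,0],[0,0,0,1,0,0,0],[0,0,0,0,0,0,0]]' ; python3 - <<'E'
from h import *
im=optics.camera("scene")
cv2.imwrite("pics/e.png",cv2.resize(im[165:255,270:370,::-1],(600,540),interpolation=0))
c,m,s=hatch("scene",im);print(m,s)
E
```

```text
t: 6.2
tool_pos: [607.6, 129.1, 69.0]
tcp_rot: [0.993, 0.118, -0.0, -0.0]
force: [-0.3, 0.3, -0.5]
opening: 0.009
gripper_force: 0.0
t: 6.5
tool_pos: [607.6, 129.2, 67.0]
tcp_rot: [0.993, 0.118, -0.0, -0.0]
force: [-0.3, -0.4, -0.1]
opening: 0.007
gripper_force: 0.0
[320.22330097 222.37864078] [314 218  13  10 103]
```

View pics/e.png

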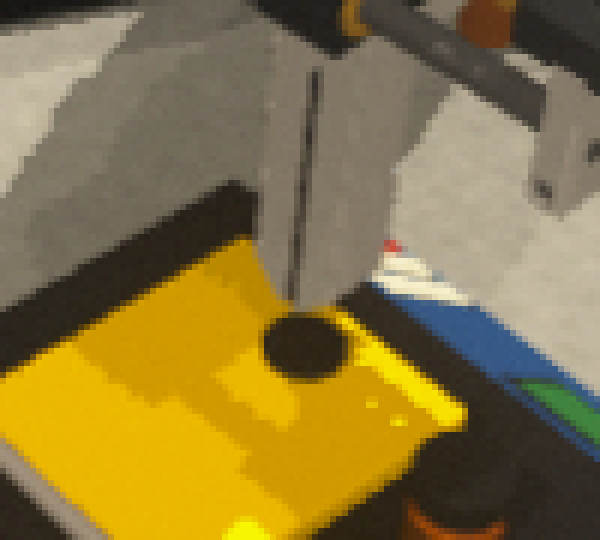

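At reported z = 67 there is still no contact. The tip is at (320,216), just above the still fully visible mark at (320.8,223), so the tips are indeed about 15–19 mm short of the TCP. I'll keep descending.

```bash
python3 shift.py '[[0,0,0,2,0,0,0],[0,0,0,2,0,0,0],[0,0,0,2,0,0,0],[0,0,0,2,0,0,0],[0,0,0,0,0,0,0]]'; python3 shift.py '[[0,0,0,2,0,0,0],[0,0,0,1,0,0,0],[0,0,0,0,0,0,0]]'; python3 shift.py '[[0,0,0,1,0,0,0],[0,0,0,1,0,0,0],[0,0,0,0,0,0,0]]'
```

```text
t: 7.05
tool_pos: [607.5, 129.2, 58.8]
tcp_rot: [0.993, 0.118, -0.0, -0.0]
force: [-0.1, 0.2, 0.2]
opening: 0.006
gripper_force: 0.0
t: 7.35
tool_pos: [607.6, 129.1, 56.0]
tcp_rot: [0.993, 0.118, -0.0, -0.0]
force: [-0.2, 0.5, -0.1]
opening: 0.005
gripper_force: 0.0
t: 7.65
tool_pos: [607.6, 129.2, 54.0]
tcp_rot: [0.993, 0.118, -0.0, -0.0]
force: [-0.8, -0.3, -0.3]
opening: 0.006
gripper_force: 0.0
```

```bash
python3 shift.py '[[0,0,0,1,0,0,0],[0,0,0,1,0,0,0],[0,0,0,0,0,0,0]]'; python3 - <<'E'
from h import *
im=optics.camera("scene")
cv2.imwrite("pics/f.png",cv2.resize(im[165:255,270:370,::-1],(600,540),interpolation=0))
E
```

```text
t: 7.95
tool_pos: [607.5, 129.2, 52.0]
tcp_rot: [0.993, 0.118, -0.0, -0.0]
force: [-0.3, 1.1, -0.2]
opening: 0.004
gripper_force: 0.0
```

View pics/f.png

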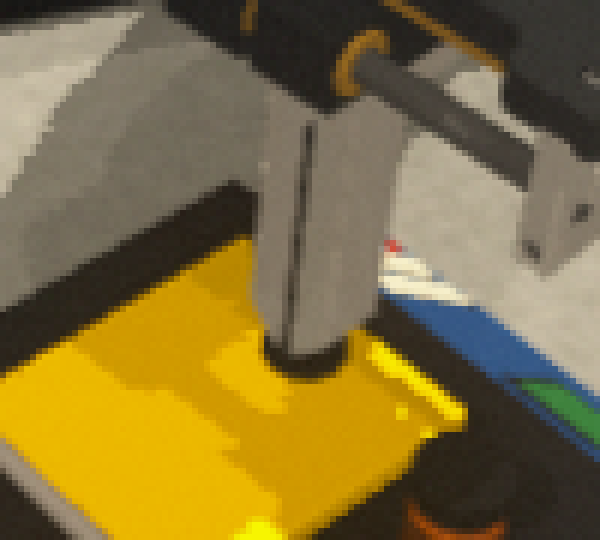

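The shut tips now cover the upper half of the mark, centred at crop (310,355) against the mark at (305,350), so they are laterally on it. There is no contact force yet. I've used all ten pictures, so from here I go by force and numbers.

```bash
for i in 1; do python3 shift.py '[[0,0,0,1,0,0,0],[0,0,0,0,0,0,0]]' | egrep 'tool_pos|^force'; python3 shift.py '[[0,0,0,1,0,0,0],[0,0,0,0,0,0,0]]'| egrep 'tool_pos|^force'; python3 shift.py '[[0,0,0,1,0,0,0],[0,0,0,0,0,0,0]]'| egrep 'tool_pos|^force'; done
```

```text
tool_pos: [607.6, 129.2, 51.1]
force: [0.2, 0.0, -0.8]
tool_pos: [607.6, 129.2, 50.0]
force: [0.1, -0.1, 0.2]
tool_pos: [607.6, 129.1, 49.0]
force: [0.3, 0.2, 0.1]
```

```bash
python3 shift.py '[[0,0,0,1,0,0,0],[0,0,0,0,0,0,0]]' | egrep 'tool_pos|^force'; python3 shift.py '[[0,0,0,1,0,0,0],[0,0,0,0,0,0,0]]'| egrep 'tool_pos|^force'; python3 - <<'E'
from h import *
im=optics.camera("scene");h=cv2.cvtColor(im,cv2.COLOR_RGB2HSV)
d=(h[:,:,2]<70); print("mark rows");
for v in range(214,234): print(v,''.join('#' if d[v,u] else ('y' if 20<h[v,u,0]<38 and h[v,u,1]>120 else '.') for u in range(306,340)))
E
```

```text
tool_pos: [607.6, 129.2, 48.2]
force: [-1.0, -1.0, 4.3]
tool_pos: [607.6, 129.2, 47.1]
force: [-2.1, -0.2, 2.7]
mark rows
214 yyyyyy......#.....................
215 yyyyy......................##.....
216 yyyyy......................####...
217 yyyyy......................#####..
218 yyyyyyy....................######.
219 yyyyyy.....................#######
220 yyyyyyyy.................#########
221 yyyyyyyy................yy########
222 yyyyyyyy..............yyyyyy######
223 yyyyyyyy#.............yyyyyyy#####
224 yyyyyyyy............#.yyyyyyyy.###
225 yyyyyyyyy##.......###yyyyyyyyyyy##
226 yyyyyyyyy.##...#####yyyyyyyyyyyyy#
227 yyyyyyyyyyy.#######.yyyyyyyyyyyyyy
228 yyyyyyyyyyyyyy.y#.yyyyyyyyyyyyyyyy
229 yyyyyyyyyyyyyyyyyyyyyyyyyyyyyyyyyy
230 yyyyyyyyyyyyyyyyyyyyyyyyyyyyyyyyyy
231 yyyyyyyyyyyyyyyyyyyyyyyyyyyyyyyyyy
232 yyyyyyyyyyyyyyyyyyyyyyyyyyyyyyyyyy
233 yyyyyyyyyyyyyyyyyyyyyyyyyyyyyyyyyy
```

Contact is at z ≈ 48.5 and about 3 N, as the spring should give, with the tips on the mark. I'll press to the stop.

```bash
python3 shift.py '[[0,0,0,1,0,0,0],[0,0,0,1,0,0,0],[0,0,0,0,0,0,0]]' | egrep 'tool_pos|^force'; python3 shift.py '[[0,0,0,0.7,0,0,0],[0,0,0,0,0,0,0]]'| egrep 'tool_pos|^force'; python3 shift.py '[[0,0,0,0.5,0,0,0],[0,0,0,0,0,0,0]]'| egrep 'tool_pos|^force'
```

```text
tool_pos: [607.5, 129.2, 45.0]
force: [-2.3, -1.0, 3.5]
tool_pos: [607.6, 129.2, 44.3]
force: [-2.7, -0.1, 3.8]
tool_pos: [607.6, 129.2, 44.0]
force: [-4.1, -1.0, 6.4]
```

```bash
python3 shift.py '[[0,0,0,0.5,0,0,0],[0,0,0,0,0,0,0]]' | egrep 'tool_pos|^force'; python3 shift.py '[[0,0,0,0.5,0,0,0],[0,0,0,0,0,0,0]]'| egrep 't:|tool_pos|^force'
```

```text
tool_pos: [607.6, 129.2, 43.8]
force: [-5.1, -1.7, 10.7]
t: 10.15
tool_pos: [607.7, 129.2, 43.7]
tcp_rot: [0.993, 0.118, 0.0, 0.0]
force: [-7.5, -1.9, 16.5]
```

The stop is reached, since the force is rising steeply. Now I'll lift off quickly, up and away toward the robot.

```bash
python3 shift.py '[[0,0,0,-30,0,0,0],[0,-5,0,-45,0,0,0],[0,-20,0,-40,0,0,0],[0,-35,0,-30,0,0,0],[0,-35,0,-30,0,0,0],[0,-35,0,-10,0,0,0],[0,-35,0,0,0,0,0],[0,-35,0,0,0,0,0],[0,0,0,0,0,0,0],[0,0,0,0,0,0,0],[0,0,0,0,0,0,0]]'; cat > m.py <<'E'
from h import *
im=optics.camera("scene");c,m,s=hatch("scene",im)
print(r.read_state()["t"],"area",cv2.contourArea(c),"bbox",cv2.boundingRect(c),"mark",m.round(1),s)
a=1.15;hg=np.array([607.5,129.2])+78*np.array([np.cos(.178),np.sin(.178)])
e=lambda d,a:np.r_[hg-d*np.cos(a)*np.array([np.cos(.178),np.sin(.178)]),69.5+d*np.sin(a)]
print("expected mark open",proj("scene",e(78,1.15)).round(1),"shut",proj("scene",e(78,0)).round(1))
E
python3 m.py
```

```text
t: 11.25
tool_pos: [414.0, 82.4, 228.1]
tcp_rot: [0.993, 0.118, 0.0, -0.0]
force: [0.8, 0.8, -0.2]
opening: 0.002
gripper_force: 0.0
11.3 area 3384.0 bbox (261, 177, 66, 91) mark [296.3 203.1] [291 196  12  15 140]
expected mark open [298.4 200.6] shut [319.6 222.7]
```

The hatch has risen and is seen open. I'll watch for two seconds while standing clear.

```bash
python3 shift.py '[[0,0,0,0,0,0,0],[0,0,0,0,0,0,0],[0,0,0,0,0,0,0],[0,0,0,0,0,0,0],[0,0,0,0,0,0,0],[0,0,0,0,0,0,0],[0,0,0,0,0,0,0],[0,0,0,0,0,0,0],[0,0,0,0,0,0,0],[0,0,0,0,0,0,0]]'|head -1; python3 m.py;  python3 shift.py '[[0,0,0,0,0,0,0],[0,0,0,0,0,0,0],[0,0,0,0,0,0,0],[0,0,0,0,0,0,0],[0,0,0,0,0,0,0],[0,0,0,0,0,0,0],[0,0,0,0,0,0,0],[0,0,0,0,0,0,0],[0,0,0,0,0,0,0],[0,0,0,0,0,0,0],[0,0,0,0,0,0,0],[0,0,0,0,0,0,0]]'; python3 m.py; python3 - <<'E'
from h import *
a=cv2.imread("pics/scene0.png")[:,:,::-1].astype(int);b=optics.camera("scene").astype(int)
for n,(u0,u1,v0,v1) in dict(deckvial=(333,357,238,276),benchvial=(343,364,145,176),bottle=(125,180,135,220),white=(225,285,98,130)).items():
    print(n,np.abs(a-b)[v0:v1,u0:u1].mean().round(1))
    for i in(a,b):
        h=cv2.cvtColor(i.astype(np.uint8),cv2.COLOR_RGB2HSV)[v0:v1,u0:u1]
        k=(h[:,:,1]<60)&(h[:,:,2]>190) if n=="white" else (h[:,:,0]<15)&(h[:,:,1]>150)
        print(k.sum(),np.argwhere(k).mean(0).round(1) if k.any() else None)
E
```

```text
t: 12.3
12.35 area 3387.5 bbox (261, 177, 66, 92) mark [296.3 203.2] [291 196  12  15 141]
expected mark open [298.4 200.6] shut [319.6 222.7]
t: 13.55
tool_pos: [413.2, 82.2, 228.0]
tcp_rot: [0.993, 0.118, -0.0, -0.0]
force: [0.0, 0.2, -0.3]
opening: 0.005
gripper_force: 0.0
13.6 area 3379.5 bbox (261, 177, 66, 92) mark [296.3 203.2] [291 196  12  15 141]
expected mark open [298.4 200.6] shut [319.6 222.7]
deckvial 13.9
32 [19.8 14.3]
323 [22.9 10.2]
benchvial 25.1
146 [18.7  9.1]
156 [18.8  9.1]
bottle 2.4
2289 [50.6 26.4]
2289 [50.6 26.4]
white 1.7
998 [14.5 27.4]
1024 [14.2 27.3]
```

```bash
python3 - <<'E'
from h import *
a=cv2.imread("pics/scene0.png")[:,:,::-1].copy();b=optics.camera("scene")
for i in(a,b):
    x=i.astype(int)
    k=x[:,:,0]-x[:,:,2]; y=(x[:,:,1]>0.75*x[:,:,0])&(x[:,:,0]>120)
    for v in range(232,280,2): print(''.join('y' if y[v,u] else ('o' if k[v,u]>40 else ('#' if x[v,u].max()<45 else '.')) for u in range(325,365)))
    print()
E
```

```text
yyyyyyyyyyyyyyyyyyyyyyo.................
yyyyyyyyyyyyyyyyyyyyyyy.................
yyyyyyyyyyyyyyyyyyyyyyo.................
yyyyyyyyyyyyyyyyo.......................
yyyyyyyyyyyyyyo.........................
yyyyyyyyyyyyyy..........................
yyyyyyyyoooy............................
yyyyyyyyy...............................
yyyyyyo.....ooo.........................
yoyo........oooo........................
o...........ooooooo.......oooo..........
...........oooooooooooooooooo...........
...........oooooooooooooooooo...........
...........ooooooooooooooooo............
..........oooooooooooooooooo............
..........ooooooooooooooooo.............
..........ooooooooooooooooo.............
..........oooooooooooooooo..............
...........oooooooooooooo...............
............ooooooooooooo...............
.................oooo...................
........................................
........................................
........................................

..##.###.##############.................
###.#.####.##.###########.......#.......
..##.####.################.......
[... 168 characters left out ...]
...
........##..####....#.......#.##........
............oo.###....###..#####......##
.............oo.###############..###.###
............ooooooo#######.oo..##.#.....
............ooooooooooooooooo.########..
.......#.#.ooooooooooooooooo.##.####..##
#..........ooooooooooooooooo.##.####.###
#..#.......oooooooooooooooo..#..##.#..##
.....#.###ooooooooooooooooo.##.#########
....#####.oooooooooooooooo....######.###
...######.oooooooooooooooo.......###..#.
...#####.#.oooooooooooooo..........####.
.....#######.ooooooooooo.............##.
........#.#####..ooo.................#.#
.....................#..........##.##..#
..........................#..#####.#....
.#.......................#..#######...##
```

The vial is standing exactly where it was, and only the shading has changed. The hatch has stayed open through the watch of more than two seconds, so I'll hand in.

```bash
python3 -c "
from cell import r, optics, order
print(order.hand_in())"
```

```text
the job is handed in; nothing more can be done
None
```

I pressed the yellow hatch's mark once to its stop and let go, and it stayed open through the watch of just over two seconds; the white hatch, vials and bottle showed no movement, the arm ended clear, and I handed in at about 14 s (verdict not shown).

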